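Gauge the holes of fired vase blocks and set the tight one aside

ROBOT

A 6-joint arm with a two-finger parallel gripper is mounted at the origin on the work surface. World frame = base frame: x ahead of the robot, y to its left, z up, the work surface at z = 0. Lengths are in m, angles in degrees, forces in N, time in s.
With the tool pointing down it reaches from about 0.4 to 0.825 m from the base axis. Payload 7 kg.
Tool frame: the origin (TCP) lies midway between the tips of the shut fingers; the grasp point (between the pads) lies 19 mm behind it; z points along the fingers, y is the direction in which the jaws open and shut (so a half turn about z gives the same grasp; the last joint's range is limited). The gripper opens to 88 mm and grips with 3 to 60 N. Pads are 19 mm wide; open, the fingers measure 130 mm over their backs; the gripper's body (78 mm by 193 mm) begins 47 mm behind the grasp point.
Start: joints at [-53.795, 20.546, 0.682, 0, -70.136, -16.507], TCP at [0.227, -0.635, 0.227] pointing down, gripper open.
Joint ranges: [-176.03, 176.03], [-82.01, 121.73], [-58.28, 71.71], [-173.87, 95.51], [-174.79, -0.11], [-173.66, 173.66]. Speed limits (degrees/s): [136.94, 136.94, 172.46, 180, 180, 180].

INTERFACE

Orientations are given as [roll, pitch, yaw] about the fixed x, y, z axes, in that order (R = Rz(yaw) Ry(pitch) Rx(roll)).
In Python, from plant import get_state, capture, close_job gives the robot as it stands.
- The arm moves only by the tool apply_moves, never from a script. Its argument "commands" is a list of rows, each an object with "grip": the opening, from 0 (shut) to 1 (fully open); "dp": the shift along the tool's x, y, z in mm, a list of three; "yaw": the turn about the tool's z in rad. A call has 1 to 12 rows; each row is the pose to reach, as a shift and turn from the pose commanded when the call began, along the tool's axes at that moment; what a row does not reach only later rows make up. A row lasts 1/8 s, in which the tool goes at most 62.5 mm and 10.7 degrees, less where a joint would pass 70% of its speed; a pose out of reach is approached as far as the arm can. A call with a gripper value outside its range is refused whole. The fingers move at their own pace and stop on an object; "newtons" is the grip in N (left out, the last holds). Time passes only in rows, so rows that repeat a pose let the fingers close. It gives the time, the measured TCP pose, the force and the opening at its end, in the units of the state.
- get_state(): the state, without advancing time (a new reading comes with each control period).
- capture(name): name is "scene" or "top" or "wrist"; returns a dict with "color" (480x640x3 uint8, red, green, blue), "camera_matrix" (3x3 intrinsics, pixels), "k1" (the pictures are not rectified: a ray, as slopes to the right and down, at radius r is drawn at 1 + k1 r^2 times it, then the intrinsics apply), "xyz" and "rotation" of the camera in the world; the wrist camera has in their place "T_tool_cam" (4x4, takes a point from camera to tool coordinates, whose origin is the TCP and whose axes are the flange's). Camera axes: x right, y up, looking along -z (the intrinsics and any distortion apply to the point x, -y, -z); pixel columns grow to the right and rows downward; lengths in m; the calibration is good to about 2 mm. A picture is of the moment at which its call begins: read the wrist's pose just before it. There is no depth.
- close_job(): hands the job in, once; it reports no verdict.
The state is a dict: "time_s": time; "joints": joint angles; "qd": joint speeds; "joint_torque": joint torques, N m; "tcp_pos": TCP position; "eef_rot": TCP orientation; "contact_force": force on the tool from outside, world axes, zero at the start; "moment": the same for the moment, N m; "gripper_width": finger opening in m.
Only numpy, scipy, OpenCV 4.12 (cv2) and the standard library are available. Lean on these libraries where they do the work, as an engineer would, in place of code of your own. Each camera call takes 0.05 s, during which the arm holds its last target.

TASK

Pick up the pin gauge and try it in the hole of each of the three stoneware blocks on the kiln board, working from the robot's left to its right and pushing it in until it is fully home or stops against the narrow part inside. Then put the gauge back upright in its stand, fully down, and gently set whichever block would not take the gauge upright in the middle of the wooden tray, leaving the blocks that fit standing where they are and the other things on the table undisturbed.

Things in the scene. Friction and masses are not known exactly. Their poses are not given: they have to be found in the camera images.
- gauge: go gauge: a steel pin 13 in diameter and 32 long pointing down (its lowest 5 mm tapers to 8), above it a steel collar 30 across and 5 thick, above that a square wooden handle 20 x 20 and 60 tall; 97 tall overall, 0.09 kg. Origin: tip of the pin, z up along the handle, x and y square to the handle's sides. At the start it stands upright in the stand, its collar resting on the stand's top. Fully home in a block means the collar rests on the block's top, the tip 32 below it
- stand: fixed plywood block 75 x 75 x 40 tall with one vertical hole 19 across through its middle, in which the gauge stands. Origin: centre of its underside; with the gauge seated the gauge's origin is 8 above it
- board: fixed white kiln board 120 x 370 x 12 thick, lying on the table with its long side (its y) across in front of the robot; the three blocks stand on it in a row. Origin: centre of its underside
- slot_left (a point): point on the board's top where the left block (towards +y, the robot's left) stands, within about 15 mm
- slot_middle (a point): the same for the middle block
- slot_right (a point): the same for the right block (towards -y)
- tray: fixed dark wooden tray, 145 x 145 outside, walls 22 high and 5 thick, floor 5 thick, empty. Origin: centre of its underside
- block_1: square-section block of grey marbled stoneware, 50 x 50 x 55 tall, 0.28 kg, with a vertical hole in the middle of its top face. Origin: centre of its underside, z up, x and y square to its sides. The hole's mouth is 16 across in every block; in a good block it runs 16 wide right through, in a tight one it narrows to 9 from 10 below the top, so that the gauge stops with its tip 10 below the top face. Which blocks are tight must be found by trying
- block_2: square-section block of grey marbled stoneware, 50 x 50 x 55 tall, 0.28 kg, with a vertical hole in the middle of its top face. Origin: centre of its underside, z up, x and y square to its sides. The hole's mouth is 16 across in every block; in a good block it runs 16 wide right through, in a tight one it narrows to 9 from 10 below the top, so that the gauge stops with its tip 10 below the top face. Which blocks are tight must be found by trying
- block_3: square-section block of grey marbled stoneware, 50 x 50 x 55 tall, 0.28 kg, with a vertical hole in the middle of its top face. Origin: centre of its underside, z up, x and y square to its sides. The hole's mouth is 16 across in every block; in a good block it runs 16 wide right through, in a tight one it narrows to 9 from 10 below the top, so that the gauge stops with its tip 10 below the top face. Which blocks are tight must be found by trying
- block_1_hole (a point): centre of the hole's mouth in block_1's top face, 55 above its origin
- block_2_hole (a point): centre of the hole's mouth in block_2's top face, 55 above its origin
- block_3_hole (a point): centre of the hole's mouth in block_3's top face, 55 above its origin
- rolling_pin: bystander: wooden rolling pin, 340 long, 48 across, lying. Origin: centre of its underside
- knife: bystander: knife with a white handle, 230 long, lying flat in front of the board. Origin: centre of its underside, where handle and blade meet
- clay_block: bystander: solid grey clay block without a hole, 60 x 50 x 110 tall. Origin: centre of its underside
- brush_pot: bystander: white ceramic pot holding brushes, 80 across, 90 tall, brushes up to 190. Origin: centre of its underside
- slip_jar: bystander: glass jar with steel lid, 56 across, 75 tall. Origin: centre of its underside
- kiln_prop: bystander: small white waisted kiln prop, 38 across, 42 tall. Origin: centre of its underside
- bud_vase: bystander: small blue vase, 56 across, 75 tall. Origin: centre of its underside
Things that resemble listed ones, but are neither listed nor needed, are in the scene too. What is shaped like the block_2 but green is not meant. There is more than one size of the gauge; the one meant has the size given above.

How it is judged:
By the outcome, as a careful person would: the job done as asked, in the order asked, and still so for the second after the job is handed in, with the robot touching nothing.
It also fails if it takes over 67 s, if anything falls off the work surface, if the arm or the gripper's body presses on something with over 40 N, if the wrist force passes 120 N, or if a joint passes its speed limit or range.

## Working session

There is one attempt and no reset: what is moved stays moved. The work goes in short steps, Python scripts to look and compute and a tool call to move; the robot and the scene stay as the last step left them, time stands still between calls to the robot, and variables do not carry over. Pictures are saved under pics/ and viewed, and the job is handed in when it is done.

Besides the shell and the picture viewer there is one more tool, called after "Request:" by a JSON object that holds its "api" and its "payload". apply_moves: Moves the arm, as the interface text tells. Its arguments: {"type":"object","properties":{"commands":{"type":"array","items":{"type":"object","properties":{"grip":{"type":"number"},"dp":{"type":"array","items":{"type":"number"}},"yaw":{"type":"number"}}}},"newtons":{"type":"number"}},"required":["commands"]}

```bash
ls; mkdir -p pics; python3 - <<'E'
from plant import *
import cv2
print(get_state())
for n in ["scene","top","wrist"]:
    c=capture(n); cv2.imwrite(f"pics/{n}0.png",c["color"][:,:,::-1])
    print({k:v for k,v in c.items() if k!="color"})
E
```

```text
pics
{'time_s': 0.0, 'joints': array([-5.37961636e+01,  2.05898947e+01,  6.31099779e-01, -2.02530552e-02,
       -7.01379911e+01, -1.65062333e+01]), 'qd': array([ 0.00230679, -0.07897938,  0.05769129,  0.01346254, -0.00125549,
        0.14462195]), 'joint_torque': array([ 1.57056500e-03, -5.82719922e+01,  2.93049037e+01,  6.99721187e+00,
        6.69759684e-03, -1.57079594e-04]), 'tcp_pos': array([ 0.22729138, -0.63501952,  0.22561937]), 'eef_rot': array([ 1.79901793e+02, -9.24703837e-03, -1.60309286e+02]), 'contact_force': array([ 0.64978019, -0.3067407 , -0.09941159]), 'moment': array([ 0.01238555, -0.00712223,  0.02925796]), 'gripper_width': 0.08760535466090828}
{'camera_matrix': array([[438.31505446,   0.        , 319.13264221],
       [  0.        , 438.31505446, 245.68588905],
       [  0.        ,   0.        ,   1.        ]]), 'k1': -0.028645712267863454, 'xyz': array([ 0.95471068, -0.60698212,  0.61798781]), 'rotation': array([51.95111967, -0.61576715, 35.31668886])}
{'camera_matrix': array([[527.72437402,   0.        , 310.26216145],
       [  0.        , 527.72437402, 239.37115538],
       [  0.        ,   0.        ,   1.        ]]), 'k1': 0.020742618988732163, 'xyz': array([0.44383681, 0.00540911, 1.15417974]), 'rotation': array([  6.31425086,   0.26039633, -88.95502675])}
{'camera_matrix': array([[390.91022955,   0.        , 318.12836021],
       [  0.        , 390.91022955, 237.52808434],
       [  0.        ,   0.        ,   1.        ]]), 'k1': 0.004902341472034844, 'T_tool_cam': array([[-4.19634622e-04,  9.64064044e-01,  2.65669612e-01,
         7.11483762e-02],
       [ 9.99999433e-01,  6.64696250e-04, -8.32520398e-04,
        -6.90585330e-04],
       [-9.79192577e-04,  2.65669112e-01, -9.64063776e-01,
        -1.59074321e-01],
       [ 0.00000000e+00,  0.00000000e+00,  0.00000000e+00,
         1.00000000e+00]])}
```

View pics/scene0.png

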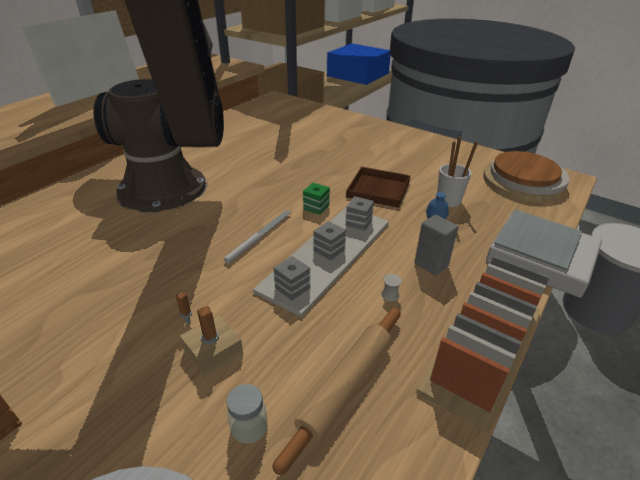

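View pics/top0.png

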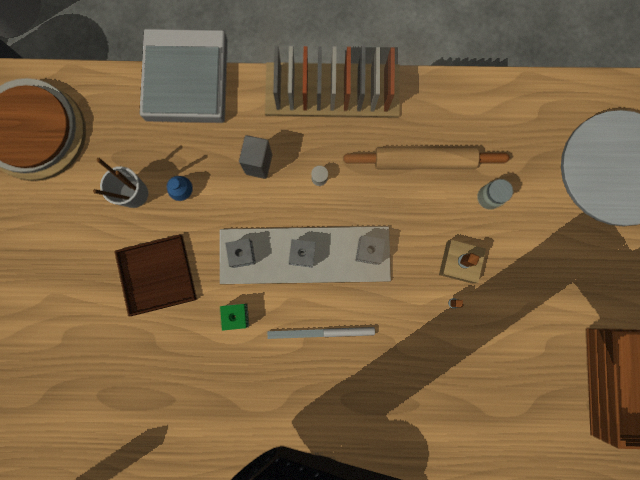

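View pics/wrist0.png

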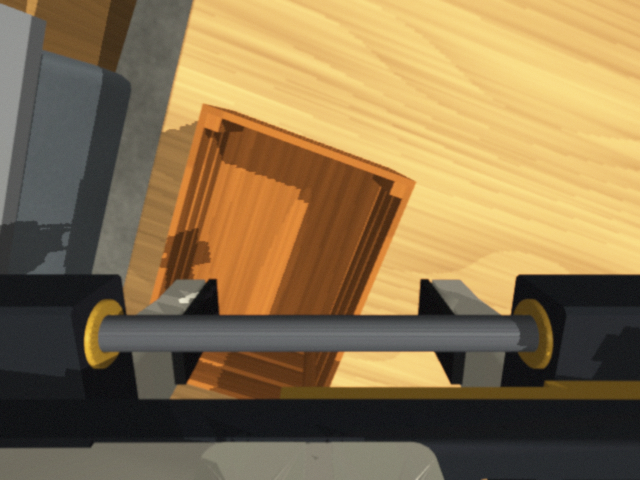

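```bash
cat > h.py <<'E'
import numpy as np, cv2
from scipy.spatial.transform import Rotation as R
from plant import *
def campose(c,st=None):
    if "xyz" in c: return np.array(c["xyz"]), R.from_euler('xyz',c["rotation"],degrees=True).as_matrix()
    T=c["T_tool_cam"]; Rt=R.from_euler('xyz',st["eef_rot"],degrees=True).as_matrix()
    return st["tcp_pos"]+Rt@T[:3,3], Rt@T[:3,:3]
def ray(c,uv,st=None):
    K=c["camera_matrix"]; o,Rm=campose(c,st)
    d=np.array([(uv[0]-K[0,2])/K[0,0],(uv[1]-K[1,2])/K[1,1]]); s=d.copy()
    for _ in range(20): s=d/(1+c["k1"]*(s@s))
    return o,Rm@np.array([s[0],-s[1],-1])
def onz(c,uv,z,st=None):
    o,d=ray(c,uv,st); return o+d*(z-o[2])/d[2]
def proj(c,p,st=None):
    o,Rm=campose(c,st); q=Rm.T@(np.asarray(p)-o); s=np.array([q[0]/-q[2],-q[1]/-q[2]])
    s=s*(1+c["k1"]*(s@s)); K=c["camera_matrix"]
    return np.array([K[0,0]*s[0]+K[0,2],K[1,1]*s[1]+K[1,2]])
def two(c1,uv1,c2,uv2,s1=None,s2=None):
    o1,d1=ray(c1,uv1,s1);o2,d2=ray(c2,uv2,s2)
    d1/=np.linalg.norm(d1);d2/=np.linalg.norm(d2)
    A=np.stack([d1,-d2],1);t=np.linalg.lstsq(A,o2-o1,rcond=None)[0]
    a=o1+t[0]*d1;b=o2+t[1]*d2
    return (a+b)/2,np.linalg.norm(a-b)
E
python3 - <<'E'
from h import *
c=capture("top");s=capture("scene")
im=c["color"][:,:,::-1]
cv2.imwrite("pics/t1.png",cv2.resize(im[215:345,215:400],None,fx=4.3,fy=4.3,interpolation=cv2.INTER_NEAREST)[:600,:800])
cv2.imwrite("pics/t2.png",cv2.resize(im[225:315,435:515],None,fx=6,fy=6,interpolation=cv2.INTER_NEAREST))
cv2.imwrite("pics/s1.png",cv2.resize(s["color"][180:320,240:400,::-1],None,fx=4,fy=4,interpolation=cv2.INTER_NEAREST))
cv2.imwrite("pics/s2.png",cv2.resize(s["color"][280:370,160:260,::-1],None,fx=6,fy=6,interpolation=cv2.INTER_NEAREST))
for n,uv,z in [("L",(239,252),.067),("M",(303,252),.067),("R",(372,249),.067),("gauge",(473,260),.105),("stand",(464,260),.04),("tray",(157,275),.022),("small",(455,303),.05),("green",(232,317),.055),("boardTL",(220,229),.012),("BR",(391,282),.012),("knifetip",(268,334),0.01),("knifeend",(375,331),0.01)]:
    print(n,onz(c,uv,z).round(4))
E
```

```text
L [0.5351 0.1594 0.067 ]
M [0.5375 0.0271 0.067 ]
R [ 0.5463 -0.1154  0.067 ]
gauge [ 0.5244 -0.3114  0.105 ]
stand [ 0.529  -0.3122  0.04  ]
tray [0.4864 0.3396 0.022 ]
small [ 0.4387 -0.2895  0.05  ]
green [0.4015 0.171  0.055 ]
boardTL [0.5894 0.2103 0.012 ]
BR [ 0.4808 -0.1628  0.012 ]
knifetip [0.3652 0.0996 0.01  ]
knifeend [ 0.3758 -0.129   0.01  ]
```

View pics/t1.png

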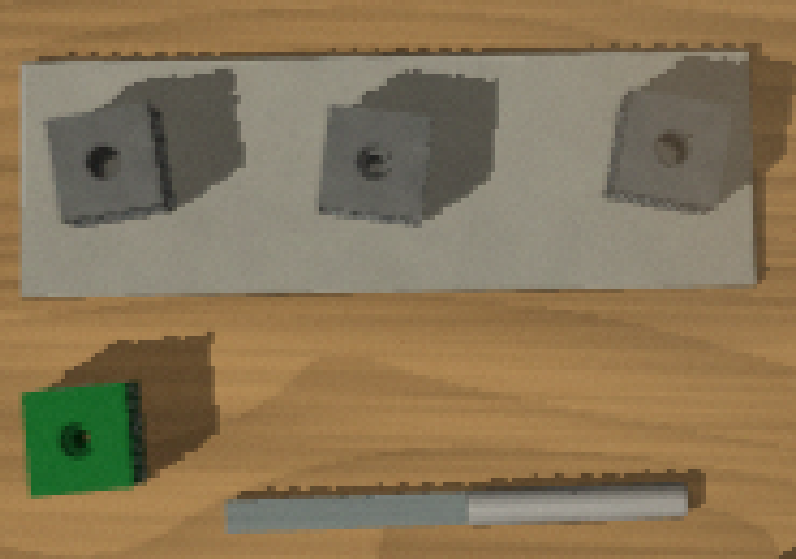

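View pics/t2.png

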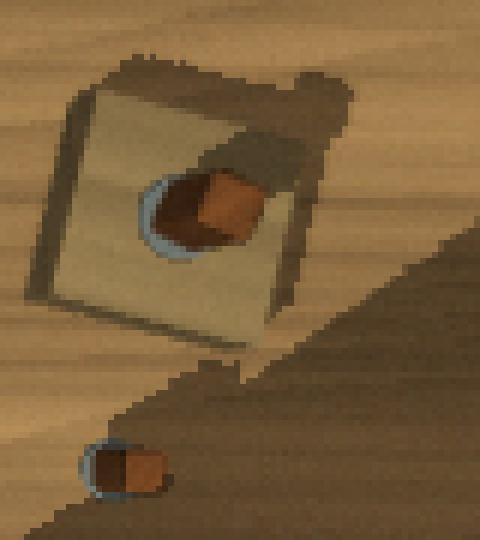

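View pics/s1.png

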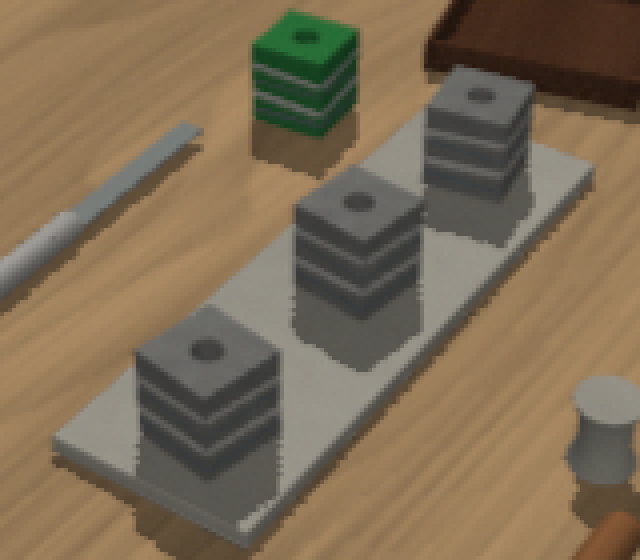

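View pics/s2.png

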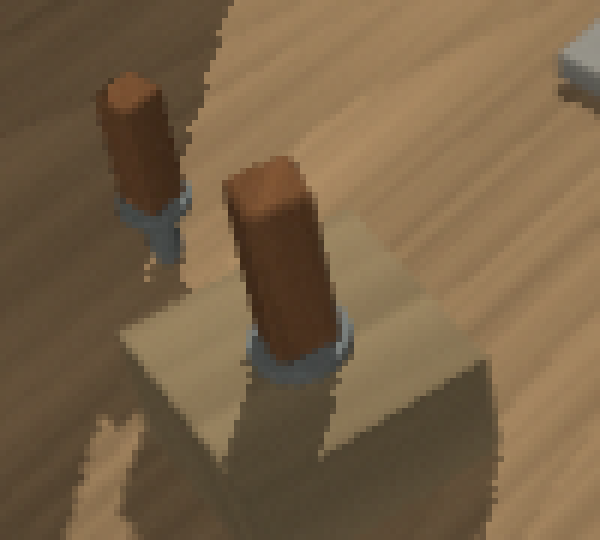

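```bash
python3 - <<'E'
from h import *
c=capture("top")
def an(pts,off,f,z,n):
    P=[onz(c,(off[0]+(p[0]+.0)/f-.5+.5/f,off[1]+p[1]/f-.5+.5/f),z) for p in pts]; P=np.array(P)
    e=P[[1,2,3,0]]-P; a=np.degrees(np.arctan2(e[:,1],e[:,0]))
    print(n,P.mean(0).round(4),"len",(np.linalg.norm(e,axis=1)*1e3).round(1),"ang",(a%90).round(1))
an([(47,122),(149,104),(165,210),(64,220)],(215,215),4.3,.067,"L")
an([(332,104),(434,116),(424,222),(319,210)],(215,215),4.3,.067,"M")
an([(626,90),(734,104),(716,210),(606,194)],(215,215),4.3,.067,"R")
an([(218,168),(268,185),(250,243),(197,225)],(435,225),6,.105,"gauge")
an([(92,90),(310,135),(252,350),(52,296)],(435,225),6,.04,"stand")
for n,p in [("L",(102,162)),("M",(374,162)),("R",(671,149))]: print(n,"hole",onz(c,(215+p[0]/4.3-.4,215+p[1]/4.3-.4),.067).round(4))
print("collar",onz(c,(435+178/6-.4,225+215/6-.4),.045))
t=[onz(c,p,.022) for p in [(116,249),(184,235),(197,302),(129,315)]]
print("tray",np.mean(t,0),np.degrees(np.arctan2(*(t[1]-t[0])[1::-1]))%90,[np.linalg.norm(t[i]-t[i-1]) for i in range(4)])
E
```

```text
L [0.5337 0.1587 0.067 ] len [49.8 51.8 48.6 48.1] ang [11.1 10.3  6.7 11.8]
M [0.5365 0.0284 0.067 ] len [49.5 51.3 50.7 51.5] ang [84.3 85.6 84.5 84.3]
R [ 0.5455 -0.1124  0.067 ] len [52.3 52.  53.1 51.2] ang [83.6 80.6 82.7 79.7]
gauge [ 0.5268 -0.3124  0.105 ] len [17.2 20.3 18.2 20.4] ang [71.9 72.1 72.  69.3]
stand [ 0.5273 -0.3121  0.04  ] len [77.6 78.9 71.6 74.4] ang [79.2 74.1 75.8 78.5]
L hole [0.5346 0.1608 0.067 ]
M hole [0.5369 0.03   0.067 ]
R hole [ 0.5457 -0.1126  0.067 ]
collar [ 0.52772351 -0.31130581  0.045     ]
tray [0.48641944 0.34056028 0.022     ] 12.818502828805237 [np.float64(0.14454400459927957), np.float64(0.1483654629791587), np.float64(0.14714421963149607), np.float64(0.1459719835684211)]
```

```bash
cat >> h.py <<'E'
def go(x,y,z,yaw=None):
    st=get_state(); Rt=R.from_euler('xyz',[180,0,st["eef_rot"][2]],degrees=True).as_matrix()
    d=Rt.T@(np.array([x,y,z])-st["tcp_pos"])*1e3
    w=0 if yaw is None else -np.radians((yaw-st["eef_rot"][2]+180)%360-180)
    print("dp",d.round(1),"yaw",round(w,4),"rows",np.ceil(max(np.linalg.norm(d)/62.5,abs(np.degrees(w))/10.7)))
E
python3 -c "
from h import *
go(.527,-.312,.19,162)"
```

```text
dp [-391.   203.4   36.2] yaw 0.658 rows 8.0
```

Request:
{"api": "apply_moves", "payload": {"commands": [{"dp": [-391, 203.4, 36], "yaw": 0.658, "grip": 1}, {"dp": [-391, 203.4, 36], "yaw": 0.658, "grip": 1}, {"dp": [-391, 203.4, 36], "yaw": 0.658, "grip": 1}, {"dp": [-391, 203.4, 36], "yaw": 0.658, "grip": 1}, {"dp": [-391, 203.4, 36], "yaw": 0.658, "grip": 1}, {"dp": [-391, 203.4, 36], "yaw": 0.658, "grip": 1}, {"dp": [-391, 203.4, 36], "yaw": 0.658, "grip": 1}, {"dp": [-391, 203.4, 36], "yaw": 0.658, "grip": 1}, {"dp": [-391, 203.4, 36], "yaw": 0.658, "grip": 1}], "newtons": 25}}

```text
time_s: 1.42
tcp_pos: [0.5276, -0.3114, 0.1903]
eef_rot: [-180.0, -0.0, 162.1]
contact_force: [0.5, -1.0, -0.6]
gripper_width: 0.0877
```

```bash
python3 - <<'E'
from h import *
st=get_state(); print(st["time_s"],st["tcp_pos"],st["eef_rot"],st["joints"],st["contact_force"])
c=capture("wrist"); cv2.imwrite("pics/w1.png",c["color"][:,:,::-1])
print(proj(c,[.527,-.312,.105],st),proj(c,st["tcp_pos"],st))
E
```

```text
1.425 [ 0.52756858 -0.31136072  0.19033066] [-1.79995530e+02 -2.54100149e-02  1.62112108e+02] [-1.23012248e+01  1.61888875e+01 -1.04939498e+01  2.21033258e-03
 -6.33428872e+01 -9.55876582e+01] [ 0.47829441 -0.95011825 -0.6117535 ]
[317.20254279 242.4112223 ] [318.56319305 296.81672161]
```

View pics/w1.png

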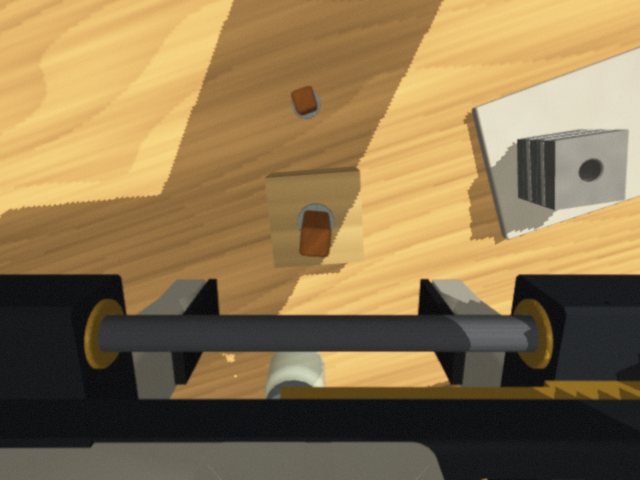

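```bash
python3 - <<'E'
import cv2
im=cv2.imread("pics/w1.png")
cv2.imwrite("pics/w1c.png",cv2.resize(im[165:275,260:370],None,fx=5.4,fy=5.4,interpolation=cv2.INTER_NEAREST))
E
```

```text
(no output)
```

View pics/w1c.png

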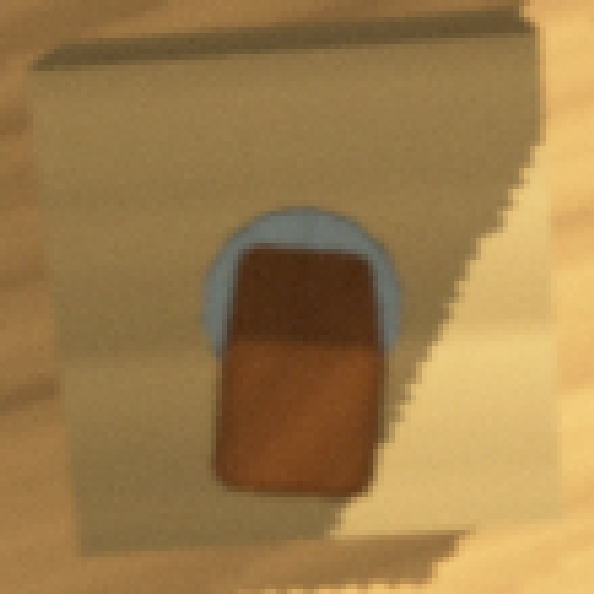

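```bash
python3 - <<'E'
from h import *
c=capture("wrist");st=get_state()
P=np.array([onz(c,(260+a/5.4-.4,165+b/5.4-.4),.105,st) for a,b in [(223,342),(385,342),(375,495),(213,488)]])
e=P[[1,2,3,0]]-P
print(P.mean(0),np.linalg.norm(e,axis=1),np.degrees(np.arctan2(e[:,1],e[:,0]))%90)
m=P.mean(0); yaw=162+np.mean(((np.degrees(np.arctan2(e[:,1],e[:,0]))%90)-72))
print(yaw); go(m[0],m[1],.066,yaw)
E
```

```text
[ 0.52529726 -0.31463848  0.105     ] [0.01934634 0.01923137 0.01974557 0.01836272] [71.95727844 68.82220989 69.35736869 67.48876286]
159.40640497197475
dp [  0.6  -2.2 124.6] yaw 0.045 rows 2.0
```

Request:
{"api": "apply_moves", "payload": {"commands": [{"dp": [0.3, -1.7, 30], "yaw": 0.045, "grip": 0.7}, {"dp": [0.3, -1.7, 70], "yaw": 0.045, "grip": 0.7}, {"dp": [0.3, -1.7, 105], "yaw": 0.045, "grip": 0.7}, {"dp": [0.3, -1.7, 124], "yaw": 0.045, "grip": 0.7}, {"dp": [0.3, -1.7, 124], "yaw": 0.045, "grip": 0.4}, {"dp": [0.3, -1.7, 124], "yaw": 0.045, "grip": 0.1}, {"dp": [0.3, -1.7, 124], "yaw": 0.045, "grip": 0.1}, {"dp": [0.3, -1.7, 124], "yaw": 0.045, "grip": 0.1}, {"dp": [0.3, -1.7, 124], "yaw": 0.045, "grip": 0.1}], "newtons": 25}}

```text
time_s: 2.65
tcp_pos: [0.5265, -0.3138, 0.0672]
eef_rot: [180.0, 0.1, 159.4]
contact_force: [-0.7, 1.2, 3.3]
gripper_width: 0.0201
```

Request:
{"api": "apply_moves", "payload": {"commands": [{"dp": [0, 0, -25], "grip": 0.1}, {"dp": [0, 0, -60], "grip": 0.1}, {"dp": [0, 0, -95], "grip": 0.1}, {"dp": [0, 0, -95], "grip": 0.1}], "newtons": 25}}

```text
$.commands[0]: bad value
```

```bash
python3 - <<'E'
from h import *
st=get_state(); print(st["tcp_pos"],st["eef_rot"],st["contact_force"],st["gripper_width"])
c=capture("wrist"); cv2.imwrite("pics/w2.png",c["color"][:,:,::-1])
print(proj(c,st["tcp_pos"]+[0,0,-.059],st))
go(.534,.160,.155)
E
```

```text
[ 0.52653849 -0.31376902  0.06720189] [1.79997529e+02 5.45195508e-02 1.59429623e+02] [-0.67935439  1.20365684  3.34650991] 0.02009615137366816
[318.38301562 255.27344644]
dp [159.4 446.2 -87.8] yaw 0 rows 8.0
```

View pics/w2.png

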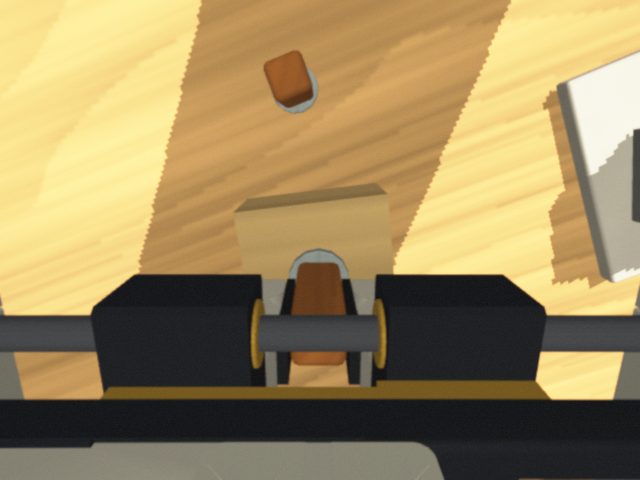

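Gripper closed on the handle, which is centred at about (319,300), with the collar at (318,270). The move was refused because the rows had no yaw, so I'm adding it.

Request:
{"api": "apply_moves", "payload": {"commands": [{"dp": [0, 0, -25], "yaw": 0, "grip": 0.1}, {"dp": [0, 0, -60], "yaw": 0, "grip": 0.1}, {"dp": [0, 0, -95], "yaw": 0, "grip": 0.1}, {"dp": [0, 0, -95], "yaw": 0, "grip": 0.1}], "newtons": 25}}

```text
time_s: 3.2
tcp_pos: [0.528, -0.3142, 0.1647]
eef_rot: [180.0, 0.3, 159.4]
contact_force: [-0.6, -0.3, -0.7]
gripper_width: 0.0198
```

```bash
python3 - <<'E'
from h import *
st=get_state(); print(st["tcp_pos"],st["eef_rot"],st["contact_force"],st["gripper_width"])
c=capture("wrist"); cv2.imwrite("pics/w3.png",c["color"][:,:,::-1])
print(proj(c,st["tcp_pos"]+[0,0,-.059],st))
go(.534,.160,.155)
E
```

```text
[ 0.52795279 -0.31421813  0.16471672] [179.98871356   0.31668964 159.44951209] [-0.59580668 -0.30060185 -0.66245717] 0.019769876543686782
[318.36837888 254.83028801]
dp [159.8 446.    7.7] yaw 0 rows 8.0
```

View pics/w3.png

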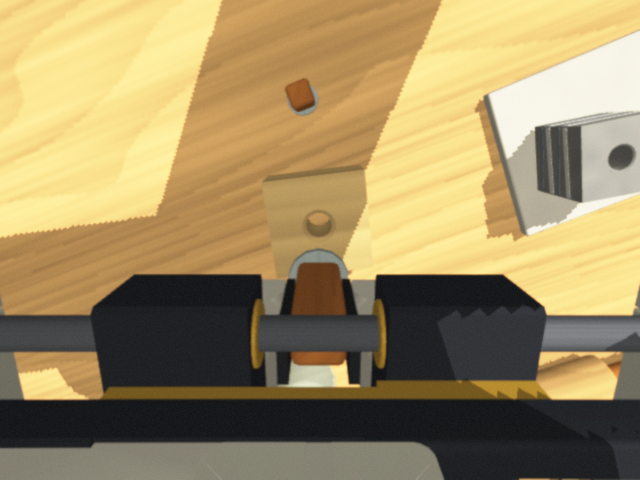

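```bash
python3 - <<'E'
from h import *
c=capture("wrist"); st=get_state(); im=c["color"][:,:,::-1]
print(st["tcp_pos"])
cv2.imwrite("pics/w4.png",cv2.resize(im[195:295,268:368],None,fx=5.8,fy=5.8,interpolation=cv2.INTER_NEAREST))
print(onz(c,(319,222),.04,st), onz(c,(621,157),.067,st))
s=capture("scene")
for n,uv in [("R",(240+207/4,180+350/4)),("M",(240+358/4,180+202/4)),("L",(240+480/4,180+95/4))]: print(n,onz(s,np.array(uv)-.4,.067,))
for o in (.160,): go(.534,.160,.165)
E
```

```text
[ 0.52603219 -0.31342443  0.16139216]
[ 0.5210677  -0.31095923  0.04      ] [ 0.54307125 -0.11451599  0.067     ]
R [ 0.54800735 -0.11487678  0.067     ]
M [0.53851038 0.02758041 0.067     ]
L [0.53619648 0.15727222 0.067     ]
dp [158.6 446.   -4.3] yaw 0 rows 8.0
```

View pics/w4.png

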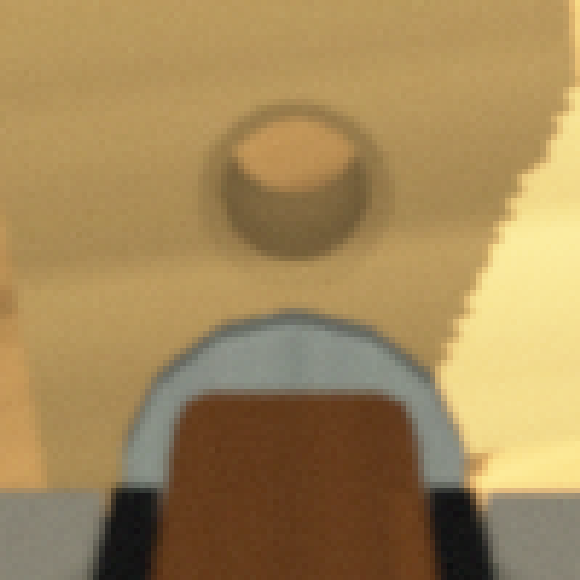

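```bash
python3 - <<'E'
from h import *
c=capture("wrist"); st=get_state()
Rt=R.from_euler('xyz',st["eef_rot"],degrees=True).as_matrix()
P=lambda v: proj(c,st["tcp_pos"]+Rt@(np.array(v)/1e3),st).round(1)
for z in (22,27): print(z,P([15,0,z]),P([0,15,z]),P([0,-15,z]))
print(P([10,10,22]),P([10,-10,22]))
print(onz(c,(318.5,225.6),.04,st),st["tcp_pos"])
E
```

```text
22 [318.4 249.5] [348.8 278.5] [288.1 278.5]
27 [318.4 246.5] [348.  274.9] [288.8 274.9]
[338.9 259.3] [297.9 259.3]
[ 0.52244277 -0.31202007  0.04      ] [ 0.52548897 -0.31332458  0.16031117]
```

```bash
python3 - <<'E'
from h import *
s=capture("scene")
print(onz(s,(160+265/6-.4,280+188/6-.4),.105))
go(.535,.1585,.155)
E
```

```text
[ 0.52926593 -0.3148465   0.105     ]
dp [157.  445.1   5.3] yaw 0 rows 8.0
```

Request:
{"api": "apply_moves", "payload": {"commands": [{"dp": [158, 444.7, 5], "yaw": 0, "grip": 0.1}, {"dp": [158, 444.7, 5], "yaw": 0, "grip": 0.1}, {"dp": [158, 444.7, 5], "yaw": 0, "grip": 0.1}, {"dp": [158, 444.7, 5], "yaw": 0, "grip": 0.1}, {"dp": [158, 444.7, 5], "yaw": 0, "grip": 0.1}, {"dp": [158, 444.7, 5], "yaw": 0, "grip": 0.1}, {"dp": [158, 444.7, 5], "yaw": 0, "grip": 0.1}, {"dp": [158, 444.7, 15], "yaw": 0, "grip": 0.1}, {"dp": [158, 444.7, 15], "yaw": 0, "grip": 0.1}, {"dp": [158, 444.7, 15], "yaw": 0, "grip": 0.1}, {"dp": [158, 444.7, 15], "yaw": 0, "grip": 0.1}]}}

```text
time_s: 4.82
tcp_pos: [0.5346, 0.1572, 0.1465]
eef_rot: [-180.0, -0.0, 159.4]
contact_force: [-0.6, 0.2, -1.1]
gripper_width: 0.0197
```

```bash
python3 - <<'E'
from h import *
st=get_state(); print(st["tcp_pos"],st["eef_rot"],st["contact_force"],st["gripper_width"])
s=capture("scene"); t=capture("top"); w=capture("wrist")
cv2.imwrite("pics/s3.png",cv2.resize(s["color"][160:280,300:420,::-1],None,fx=5,fy=5,interpolation=cv2.INTER_NEAREST))
cv2.imwrite("pics/w5.png",w["color"][:,:,::-1])
print(proj(s,[.534,.1585,.067]))
go(.5338,.1585,.145)
E
```

```text
[0.53462996 0.1571934  0.14650307] [-1.79982581e+02 -8.78275443e-03  1.59357873e+02] [-0.5783231   0.23444699 -1.06200055] 0.019664610039437896
[359.06629672 202.82058192]
dp [1.4 0.8 1.8] yaw 0 rows 1.0
```

View pics/s3.png

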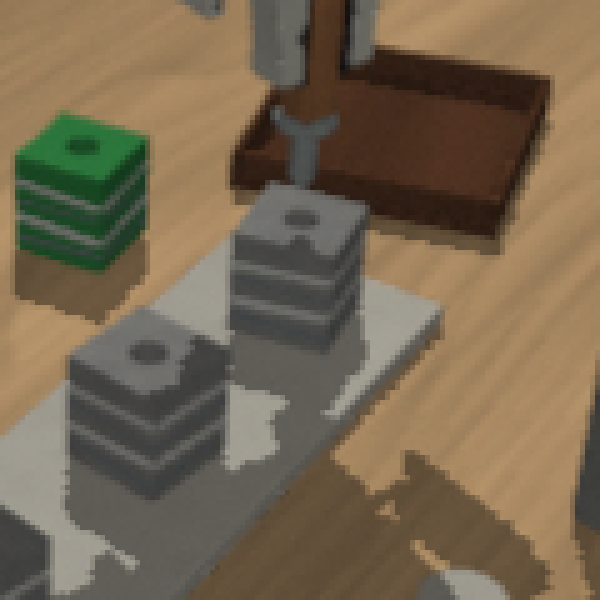

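View pics/w5.png

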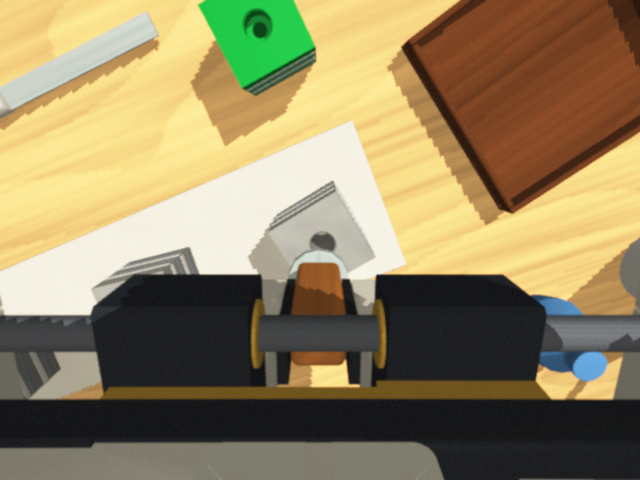

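```bash
python3 - <<'E'
from h import *
s=capture("scene");w=capture("wrist"); st=get_state(); p=st["tcp_pos"]; print(p)
tip=p-[0,0,.059]; print("tip pred",proj(s,tip),proj(s,tip+[0,0,.0]))
print("collar bottom pred",proj(s,p-[0,0,.027]))
print("hole pred if on axis",proj(s,[p[0],p[1],.067]), "ddx",proj(s,[p[0]+.01,p[1],.067]),"ddy",proj(s,[p[0],p[1]+.01,.067]))
print("wrist hole",onz(w,(323,241),.067,st), onz(s,(359.9,203.4),.067))
E
```

```text
[0.53479038 0.15756339 0.14677096]
tip pred [359.74773752 195.47349026] [359.74773752 195.47349026]
collar bottom pred [360.69986372 183.3391336 ]
hole pred if on axis [359.14825267 203.10298335] ddx [362.83449192 204.47881945] ddy [361.3555154  201.25270473]
wrist hole [0.53319857 0.16134134 0.067     ] [0.53687366 0.15750229 0.067     ]
```

```bash
python3 -c "
from h import *
go(.5345,.159,.120)"
```

```text
dp [ 0.8  1.2 26.8] yaw 0 rows 1.0
```

Request:
{"api": "apply_moves", "payload": {"commands": [{"dp": [0.8, 1.2, 8], "yaw": 0, "grip": 0.1}, {"dp": [0.8, 1.2, 16], "yaw": 0, "grip": 0.1}, {"dp": [0.8, 1.2, 21], "yaw": 0, "grip": 0.1}, {"dp": [0.8, 1.2, 25], "yaw": 0, "grip": 0.1}, {"dp": [0.8, 1.2, 27], "yaw": 0, "grip": 0.1}, {"dp": [0.8, 1.2, 27], "yaw": 0, "grip": 0.1}]}}

```text
time_s: 5.82
tcp_pos: [0.5343, 0.1595, 0.1195]
eef_rot: [-180.0, -0.0, 159.4]
contact_force: [0.1, 0.0, -0.3]
gripper_width: 0.0199
```

```bash
python3 - <<'E'
from h import *
st=get_state(); print(st["tcp_pos"],st["eef_rot"],st["contact_force"],st["gripper_width"],st["moment"])
s=capture("scene");w=capture("wrist")
cv2.imwrite("pics/s4.png",cv2.resize(s["color"][160:280,300:420,::-1],None,fx=5,fy=5,interpolation=cv2.INTER_NEAREST))
E
```

```text
[0.5343104  0.15953618 0.11947203] [-1.79992960e+02 -4.25066087e-03  1.59420416e+02] [ 0.12282194  0.04096789 -0.33231847] 0.01992307001610041 [-0.04151503 -0.05250182  0.00433239]
```

View pics/s4.png

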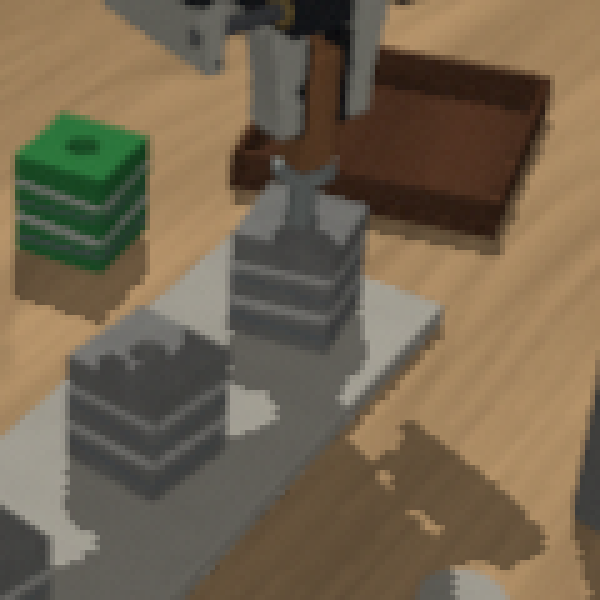

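Request:
{"api": "apply_moves", "payload": {"commands": [{"dp": [0, 0, 2], "yaw": 0, "grip": 0.1}, {"dp": [0, 0, 4], "yaw": 0, "grip": 0.1}, {"dp": [0, 0, 6], "yaw": 0, "grip": 0.1}, {"dp": [0, 0, 8], "yaw": 0, "grip": 0.1}, {"dp": [0, 0, 8], "yaw": 0, "grip": 0.1}]}}

```text
time_s: 6.55
tcp_pos: [0.5342, 0.1595, 0.1113]
eef_rot: [-180.0, -0.0, 159.4]
contact_force: [-0.3, 0.4, -0.7]
gripper_width: 0.02
```

Past the 10 mm stop without force, so the left block looks good. Going on until the collar lands.

Request:
{"api": "apply_moves", "payload": {"commands": [{"dp": [0, 0, 4], "yaw": 0, "grip": 0.1}, {"dp": [0, 0, 8], "yaw": 0, "grip": 0.1}, {"dp": [0, 0, 12], "yaw": 0, "grip": 0.1}, {"dp": [0, 0, 15], "yaw": 0, "grip": 0.1}, {"dp": [0, 0, 17], "yaw": 0, "grip": 0.1}, {"dp": [0, 0, 18], "yaw": 0, "grip": 0.1}, {"dp": [0, 0, 18.5], "yaw": 0, "grip": 0.1}, {"dp": [0, 0, 18.5], "yaw": 0, "grip": 0.1}]}}

```text
time_s: 7.55
tcp_pos: [0.5344, 0.1595, 0.0941]
eef_rot: [180.0, 0.0, 159.4]
contact_force: [-3.1, -0.6, 8.7]
gripper_width: 0.0197
```

```bash
python3 - <<'E'
from h import *
st=get_state(); print(st["tcp_pos"],st["contact_force"])
s=capture("scene")
cv2.imwrite("pics/s5.png",cv2.resize(s["color"][160:280,300:420,::-1],None,fx=5,fy=5,interpolation=cv2.INTER_NEAREST))
go(.5368,.0293,.145)
E
```

```text
[0.53437111 0.15950898 0.09414582] [-3.09656033 -0.62711636  8.6680742 ]
dp [ -48.  -121.1  -50.9] yaw 0 rows 3.0
```

View pics/s5.png

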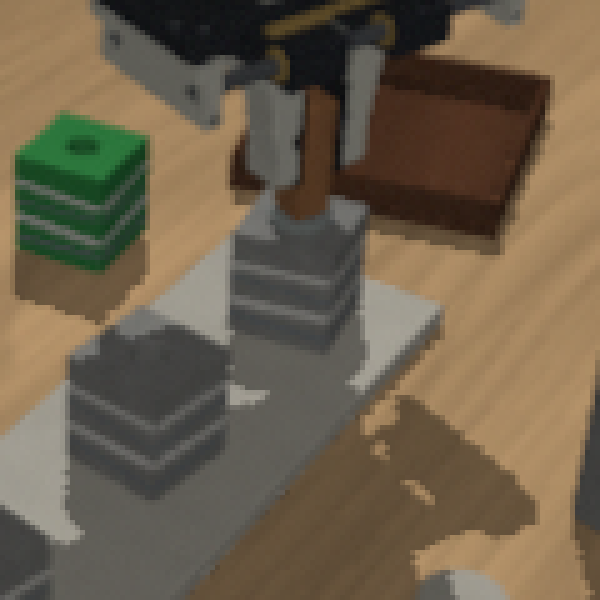

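Request:
{"api": "apply_moves", "payload": {"commands": [{"dp": [0, 0, -15], "yaw": 0, "grip": 0.1}, {"dp": [0, 0, -40], "yaw": 0, "grip": 0.1}, {"dp": [0, 0, -58], "yaw": 0, "grip": 0.1}, {"dp": [-15, -38, -58], "yaw": 0, "grip": 0.1}, {"dp": [-36, -90, -58], "yaw": 0, "grip": 0.1}, {"dp": [-48, -121, -58], "yaw": 0, "grip": 0.1}, {"dp": [-48, -121, -50], "yaw": 0, "grip": 0.1}, {"dp": [-48, -121, -50], "yaw": 0, "grip": 0.1}, {"dp": [-48, -121, -50], "yaw": 0, "grip": 0.1}]}}

```text
time_s: 8.72
tcp_pos: [0.537, 0.0302, 0.1433]
eef_rot: [180.0, 0.0, 159.5]
contact_force: [0.3, 1.1, -0.4]
gripper_width: 0.0198
```

```bash
python3 - <<'E'
from h import *
st=get_state(); print(st["time_s"],st["tcp_pos"],st["contact_force"])
s=capture("scene");w=capture("wrist")
cv2.imwrite("pics/s6.png",cv2.resize(s["color"][160:280,270:390,::-1],None,fx=5,fy=5,interpolation=cv2.INTER_NEAREST))
p=get_state()["tcp_pos"]
print(p,"tip",proj(s,p-[0,0,.059]),"hole",proj(s,[p[0],p[1],.067]),proj(s,[p[0]+.01,p[1],.067]),proj(s,[p[0],p[1]+.01,.067]))
E
```

```text
8.725 [0.53696331 0.03015156 0.14333469] [ 0.26979453  1.10925544 -0.38923813]
[0.53690392 0.03018731 0.14326319] tip [329.36803849 222.65965107] hole [329.16595114 229.26203431] [333.03934718 230.88587861] [331.77578669 227.06691187]
```

View pics/s6.png

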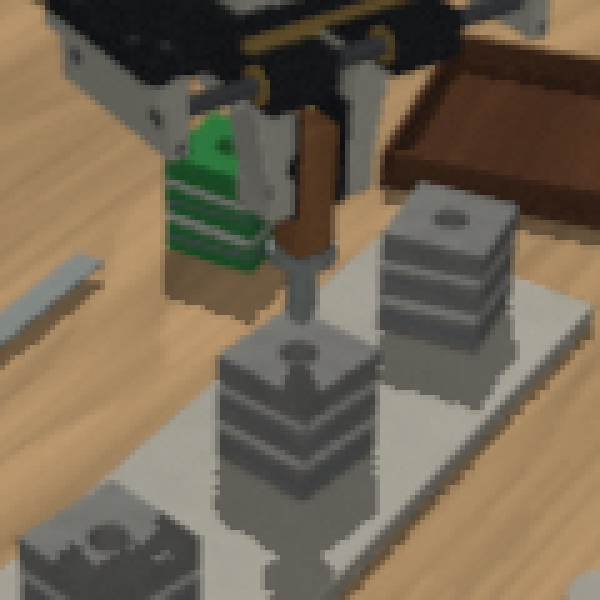

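```bash
python3 -c "
from h import *
go(.5367,.0291,.120)"
```

```text
dp [-0.2 -1.1 23.3] yaw 0 rows 1.0
```

Request:
{"api": "apply_moves", "payload": {"commands": [{"dp": [-0.2, -1.1, 6], "yaw": 0, "grip": 0.1}, {"dp": [-0.2, -1.1, 12], "yaw": 0, "grip": 0.1}, {"dp": [-0.2, -1.1, 17], "yaw": 0, "grip": 0.1}, {"dp": [-0.2, -1.1, 21], "yaw": 0, "grip": 0.1}, {"dp": [-0.2, -1.1, 23.3], "yaw": 0, "grip": 0.1}, {"dp": [-0.2, -1.1, 23.3], "yaw": 0, "grip": 0.1}]}}

```text
time_s: 9.57
tcp_pos: [0.5365, 0.0283, 0.1196]
eef_rot: [-180.0, -0.0, 159.4]
contact_force: [-0.3, 0.5, -1.0]
gripper_width: 0.0195
```

Request:
{"api": "apply_moves", "payload": {"commands": [{"dp": [0, 0.3, 2], "yaw": 0, "grip": 0.1}, {"dp": [0, 0.3, 4], "yaw": 0, "grip": 0.1}, {"dp": [0, 0.3, 5], "yaw": 0, "grip": 0.1}, {"dp": [0, 0.3, 6], "yaw": 0, "grip": 0.1}, {"dp": [0, 0.3, 6], "yaw": 0, "grip": 0.1}]}}

```text
time_s: 10.2
tcp_pos: [0.5372, 0.0291, 0.1144]
eef_rot: [179.9, 0.1, 159.4]
contact_force: [-1.4, 3.0, 5.6]
gripper_width: 0.0198
```

Request:
{"api": "apply_moves", "payload": {"commands": [{"dp": [0, 0, 0.7], "yaw": 0, "grip": 0.1}, {"dp": [0, 0, 1.2], "yaw": 0, "grip": 0.1}, {"dp": [0, 0, 1.2], "yaw": 0, "grip": 0.1}]}}

```text
time_s: 10.58
tcp_pos: [0.5374, 0.0291, 0.114]
eef_rot: [179.9, 0.1, 159.5]
contact_force: [-3.9, 2.2, 11.6]
gripper_width: 0.02
```

```bash
python3 - <<'E'
from h import *
st=get_state(); print(st["time_s"],st["tcp_pos"],st["contact_force"])
s=capture("scene");w=capture("wrist")
cv2.imwrite("pics/s7.png",cv2.resize(s["color"][160:280,270:390,::-1],None,fx=5,fy=5,interpolation=cv2.INTER_NEAREST))
cv2.imwrite("pics/w7.png",w["color"][:,:,::-1])
E
```

```text
10.575 [0.53739621 0.02914518 0.11404241] [-3.85170808  2.2416402  11.56963139]
```

View pics/s7.png

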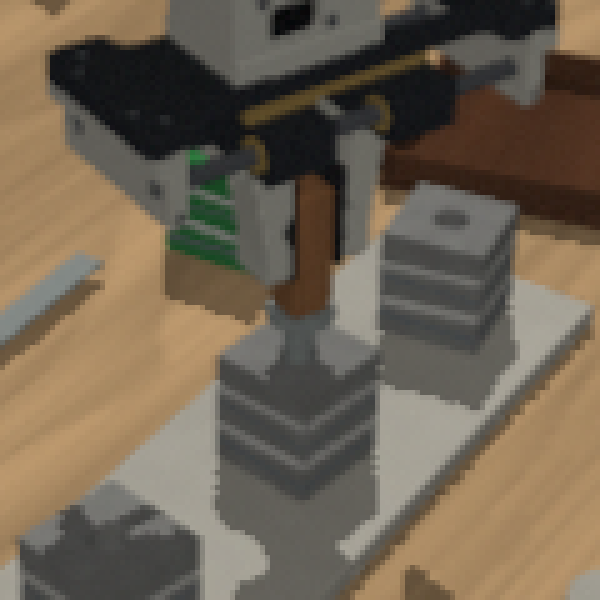

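View pics/w7.png

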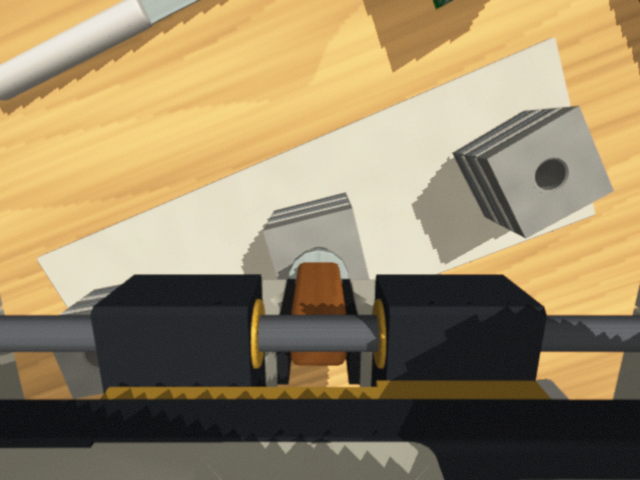

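```bash
python3 -c "
from h import *
go(.5461,-.1132,.145)"
```

```text
dp [ -58.1 -130.2  -30.9] yaw 0 rows 3.0
```

Request:
{"api": "apply_moves", "payload": {"commands": [{"dp": [0, 0, -10], "yaw": 0, "grip": 0.1}, {"dp": [0, 0, -30], "yaw": 0, "grip": 0.1}, {"dp": [0, 0, -40], "yaw": 0, "grip": 0.1}, {"dp": [-20, -45, -40], "yaw": 0, "grip": 0.1}, {"dp": [-42, -95, -40], "yaw": 0, "grip": 0.1}, {"dp": [-58, -130, -40], "yaw": 0, "grip": 0.1}, {"dp": [-58, -130, -31], "yaw": 0, "grip": 0.1}, {"dp": [-58, -130, -31], "yaw": 0, "grip": 0.1}, {"dp": [-58, -130, -31], "yaw": 0, "grip": 0.1}]}}

```text
time_s: 11.8
tcp_pos: [0.5452, -0.1128, 0.1435]
eef_rot: [-180.0, -0.0, 159.5]
contact_force: [-1.1, -0.3, -0.8]
gripper_width: 0.0198
```

```bash
python3 - <<'E'
from h import *
st=get_state(); print(st["time_s"],st["tcp_pos"],st["contact_force"])
s=capture("scene");w=capture("wrist")
cv2.imwrite("pics/s8.png",cv2.resize(s["color"][180:300,220:340,::-1],None,fx=5,fy=5,interpolation=cv2.INTER_NEAREST))
p=get_state()["tcp_pos"]
print(p,"tip",proj(s,p-[0,0,.059]),"hole",proj(s,[p[0],p[1],.067]),proj(s,[p[0]+.01,p[1],.067]),proj(s,[p[0],p[1]+.01,.067]))
go(.5461,-.1132,.120)
E
```

```text
11.8 [ 0.5452168  -0.11278481  0.14354053] [-1.05329925 -0.26518513 -0.80164513]
[ 0.54545342 -0.1126784   0.14383075] tip [290.74064756 258.85832658] hole [291.01201154 265.98368494] [295.124131   267.99082529] [294.20648753 263.26128508]
dp [-0.8 -0.3 23.8] yaw 0 rows 1.0
```

View pics/s8.png

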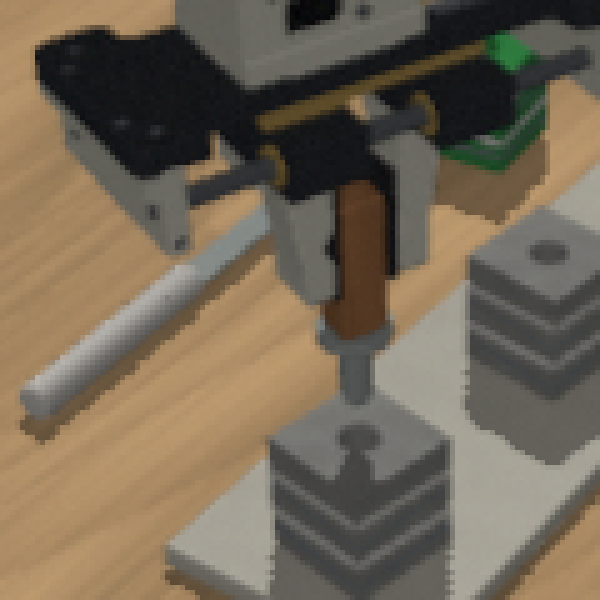

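Request:
{"api": "apply_moves", "payload": {"commands": [{"dp": [-0.8, -0.3, 6], "yaw": 0, "grip": 0.1}, {"dp": [-0.8, -0.3, 12], "yaw": 0, "grip": 0.1}, {"dp": [-0.8, -0.3, 17], "yaw": 0, "grip": 0.1}, {"dp": [-0.8, -0.3, 21], "yaw": 0, "grip": 0.1}, {"dp": [-0.8, -0.3, 24], "yaw": 0, "grip": 0.1}, {"dp": [-0.8, -0.3, 24], "yaw": 0, "grip": 0.1}]}}

```text
time_s: 12.65
tcp_pos: [0.5458, -0.1141, 0.1193]
eef_rot: [-180.0, -0.0, 159.4]
contact_force: [-0.6, 0.1, -1.3]
gripper_width: 0.0198
```

Request:
{"api": "apply_moves", "payload": {"commands": [{"dp": [0, 0.5, 2], "yaw": 0, "grip": 0.1}, {"dp": [0, 0.5, 4], "yaw": 0, "grip": 0.1}, {"dp": [0, 0.5, 6], "yaw": 0, "grip": 0.1}, {"dp": [0, 0.5, 8], "yaw": 0, "grip": 0.1}, {"dp": [0, 0.5, 8], "yaw": 0, "grip": 0.1}]}}

```text
time_s: 13.28
tcp_pos: [0.5459, -0.1136, 0.1114]
eef_rot: [-180.0, -0.0, 159.4]
contact_force: [0.2, -0.7, -1.2]
gripper_width: 0.0198
```

No stop here, so I'm going on to home.

Request:
{"api": "apply_moves", "payload": {"commands": [{"dp": [0, 0, 4], "yaw": 0, "grip": 0.1}, {"dp": [0, 0, 8], "yaw": 0, "grip": 0.1}, {"dp": [0, 0, 12], "yaw": 0, "grip": 0.1}, {"dp": [0, 0, 15], "yaw": 0, "grip": 0.1}, {"dp": [0, 0, 17], "yaw": 0, "grip": 0.1}, {"dp": [0, 0, 18], "yaw": 0, "grip": 0.1}, {"dp": [0, 0, 18.8], "yaw": 0, "grip": 0.1}, {"dp": [0, 0, 18.8], "yaw": 0, "grip": 0.1}]}}

```text
time_s: 14.28
tcp_pos: [0.5461, -0.1137, 0.0941]
eef_rot: [-180.0, 0.0, 159.4]
contact_force: [-4.1, 1.5, 11.5]
gripper_width: 0.0201
```

```bash
python3 - <<'E'
from h import *
st=get_state(); print(st["time_s"],st["tcp_pos"],st["contact_force"])
s=capture("scene")
cv2.imwrite("pics/s9.png",cv2.resize(s["color"][180:300,220:340,::-1],None,fx=5,fy=5,interpolation=cv2.INTER_NEAREST))
go(.5265,-.3138,.135)
E
```

```text
14.275 [ 0.54614526 -0.11365181  0.09413002] [-4.0945458   1.51625137 11.5416348 ]
dp [ -51.9 -194.3  -40.9] yaw 0 rows 4.0
```

View pics/s9.png

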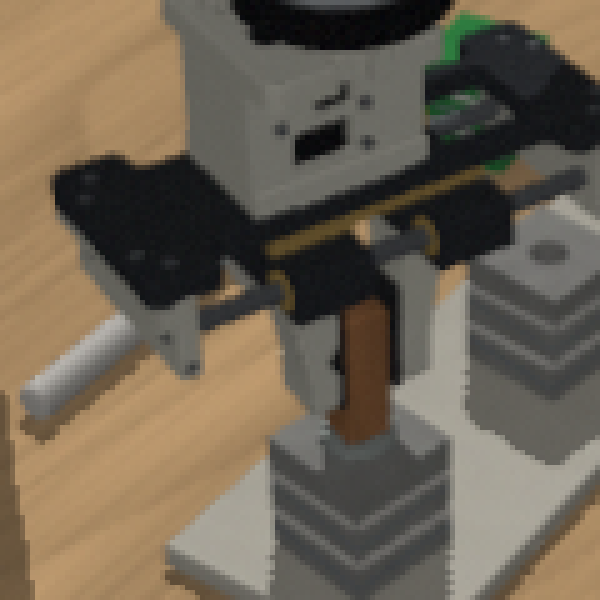

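Request:
{"api": "apply_moves", "payload": {"commands": [{"dp": [0, 0, -15], "yaw": 0, "grip": 0.1}, {"dp": [0, 0, -40], "yaw": 0, "grip": 0.1}, {"dp": [0, 0, -58], "yaw": 0, "grip": 0.1}, {"dp": [-14, -50, -58], "yaw": 0, "grip": 0.1}, {"dp": [-28, -105, -58], "yaw": 0, "grip": 0.1}, {"dp": [-42, -160, -58], "yaw": 0, "grip": 0.1}, {"dp": [-52, -194, -50], "yaw": 0, "grip": 0.1}, {"dp": [-52, -194, -41], "yaw": 0, "grip": 0.1}, {"dp": [-52, -194, -41], "yaw": 0, "grip": 0.1}, {"dp": [-52, -194, -41], "yaw": 0, "grip": 0.1}, {"dp": [-52, -194, -41], "yaw": 0, "grip": 0.1}]}}

```text
time_s: 15.7
tcp_pos: [0.5271, -0.3128, 0.1344]
eef_rot: [180.0, 0.1, 159.5]
contact_force: [-0.3, -0.7, -0.9]
gripper_width: 0.0201
```

```bash
python3 - <<'E'
from h import *
st=get_state(); print(st["time_s"],st["tcp_pos"],st["contact_force"])
w=capture("wrist");cv2.imwrite("pics/w8.png",w["color"][:,:,::-1])
go(.5265,-.3138,.085)
E
```

```text
15.7 [ 0.52712806 -0.31275026  0.134424  ] [-0.33186209 -0.67521153 -0.86315879]
dp [ 0.2 -1.1 49.4] yaw 0 rows 1.0
```

View pics/w8.png

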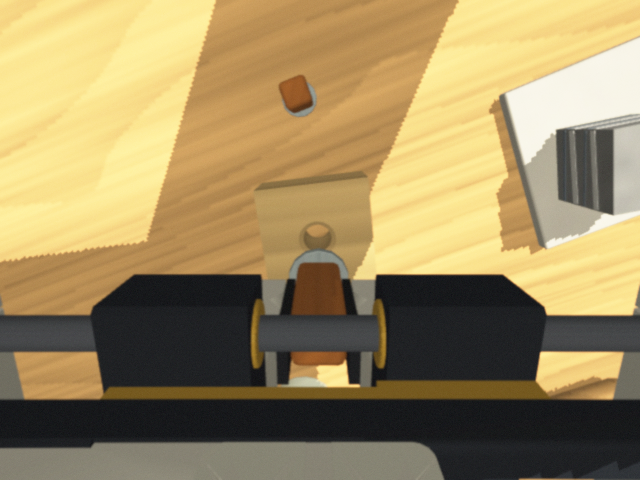

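Request:
{"api": "apply_moves", "payload": {"commands": [{"dp": [0.2, -0.9, 12], "yaw": 0, "grip": 0.1}, {"dp": [0.2, -0.9, 24], "yaw": 0, "grip": 0.1}, {"dp": [0.2, -0.9, 32], "yaw": 0, "grip": 0.1}, {"dp": [0.2, -0.9, 38], "yaw": 0, "grip": 0.1}, {"dp": [0.2, -0.9, 44], "yaw": 0, "grip": 0.1}, {"dp": [0.2, -0.9, 49.4], "yaw": 0, "grip": 0.1}, {"dp": [0.2, -0.9, 49.4], "yaw": 0, "grip": 0.1}]}}

```text
time_s: 16.62
tcp_pos: [0.5258, -0.3142, 0.0839]
eef_rot: [-180.0, -0.0, 159.4]
contact_force: [0.8, -1.0, -1.1]
gripper_width: 0.0198
```

Free so far. Lower to the seat.

Request:
{"api": "apply_moves", "payload": {"commands": [{"dp": [0, 0, 6], "yaw": 0, "grip": 0.1}, {"dp": [0, 0, 12], "yaw": 0, "grip": 0.1}, {"dp": [0, 0, 15], "yaw": 0, "grip": 0.1}, {"dp": [0, 0, 17], "yaw": 0, "grip": 0.1}, {"dp": [0, 0, 17.5], "yaw": 0, "grip": 0.1}, {"dp": [0, 0, 17.5], "yaw": 0, "grip": 0.1}]}}

```text
time_s: 17.38
tcp_pos: [0.526, -0.3143, 0.0672]
eef_rot: [-180.0, 0.0, 159.4]
contact_force: [-1.3, 0.7, 3.3]
gripper_width: 0.0199
```

Request:
{"api": "apply_moves", "payload": {"commands": [{"dp": [0, 0, 0], "yaw": 0, "grip": 0.4}, {"dp": [0, 0, 0], "yaw": 0, "grip": 0.7}, {"dp": [0, 0, 0], "yaw": 0, "grip": 0.7}, {"dp": [0, 0, 0], "yaw": 0, "grip": 0.7}, {"dp": [0, 0, -20], "yaw": 0, "grip": 0.7}, {"dp": [0, 0, -60], "yaw": 0, "grip": 0.7}, {"dp": [0, 0, -105], "yaw": 0, "grip": 0.7}, {"dp": [0, 0, -120], "yaw": 0, "grip": 0.7}, {"dp": [0, 0, -120], "yaw": 0, "grip": 0.7}]}}

```text
time_s: 18.5
tcp_pos: [0.5265, -0.3143, 0.1877]
eef_rot: [180.0, 0.1, 159.4]
contact_force: [-0.3, 0.2, -0.9]
gripper_width: 0.0612
```

```bash
python3 - <<'E'
from h import *
st=get_state(); print(st["time_s"],st["tcp_pos"],st["contact_force"],st["joints"])
w=capture("wrist");cv2.imwrite("pics/w9.png",w["color"][:,:,::-1])
t=capture("top");cv2.imwrite("pics/t9.png",cv2.resize(t["color"][215:345,215:400,::-1],None,fx=4.3,fy=4.3,interpolation=cv2.INTER_NEAREST))
go(.5365,.0288,.16,175)
E
```

```text
18.5 [ 0.52650248 -0.31433641  0.1877492 ] [-0.34718924  0.1840215  -0.90692598] [-1.26151864e+01  1.62712025e+01 -1.07320556e+01 -7.00850326e-03
 -6.28698941e+01 -9.79661334e+01]
dp [110.1 324.7  25.5] yaw -0.2723 rows 6.0
```

View pics/w9.png

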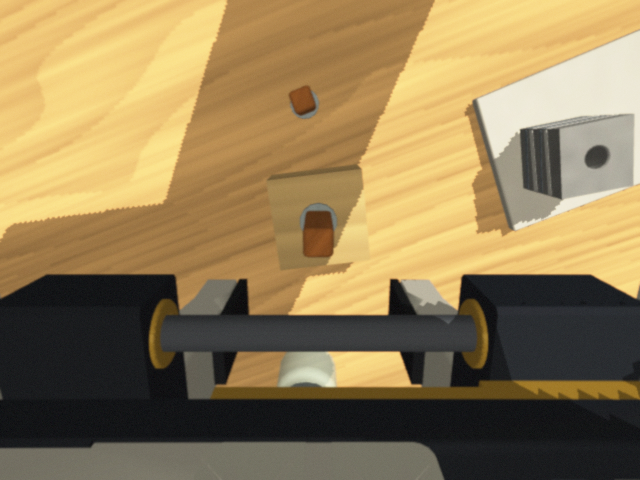

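View pics/t9.png

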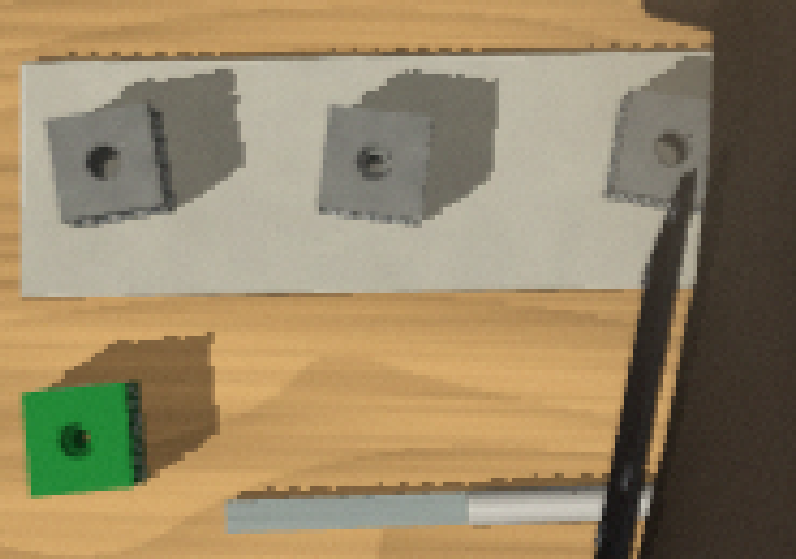

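Request:
{"api": "apply_moves", "payload": {"commands": [{"dp": [20, 59, 6], "yaw": -0.13, "grip": 1}, {"dp": [110, 324.7, 27], "yaw": -0.264, "grip": 1}, {"dp": [110, 324.7, 27], "yaw": -0.264, "grip": 1}, {"dp": [110, 324.7, 27], "yaw": -0.264, "grip": 1}, {"dp": [110, 324.7, 27], "yaw": -0.264, "grip": 1}, {"dp": [110, 324.7, 27], "yaw": -0.264, "grip": 1}, {"dp": [110, 324.7, 27], "yaw": -0.264, "grip": 1}, {"dp": [110, 324.7, 27], "yaw": -0.264, "grip": 1}, {"dp": [110, 324.7, 27], "yaw": -0.264, "grip": 1}]}}

```text
time_s: 19.73
tcp_pos: [0.5369, 0.0274, 0.1593]
eef_rot: [-180.0, -0.1, 174.5]
contact_force: [-0.2, 0.7, 1.0]
gripper_width: 0.0877
```

```bash
python3 - <<'E'
from h import *
st=get_state(); print(st["time_s"],st["tcp_pos"],st["eef_rot"])
w=capture("wrist");cv2.imwrite("pics/w10.png",w["color"][:,:,::-1])
go(.537,.0289,.034,174.5)
E
```

```text
19.725 [0.53686054 0.02743898 0.1593029 ] [-1.79969017e+02 -5.66544488e-02  1.74480887e+02]
dp [1.000e-01 1.500e+00 1.255e+02] yaw -0.0005 rows 3.0
```

View pics/w10.png

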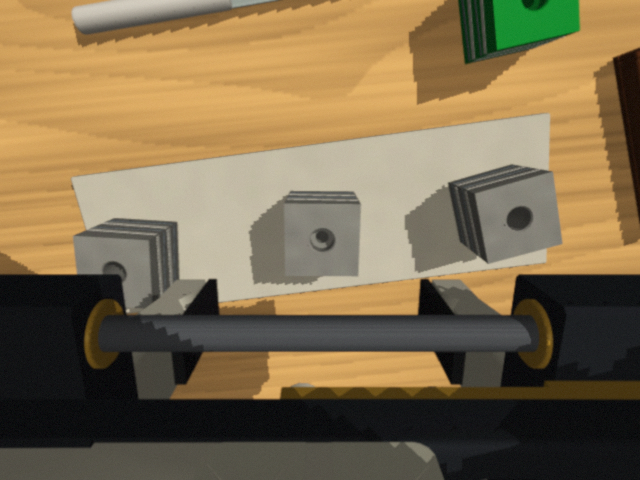

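Request:
{"api": "apply_moves", "payload": {"commands": [{"dp": [0.1, 1.3, 40], "yaw": 0, "grip": 1}, {"dp": [0.1, 1.3, 80], "yaw": 0, "grip": 1}, {"dp": [0.1, 1.3, 110], "yaw": 0, "grip": 1}, {"dp": [0.1, 1.3, 125], "yaw": 0, "grip": 1}, {"dp": [0.1, 1.3, 125], "yaw": 0, "grip": 1}, {"dp": [0.1, 1.3, 125], "yaw": 0, "grip": 0.7}, {"dp": [0.1, 1.3, 125], "yaw": 0, "grip": 0.4}, {"dp": [0.1, 1.3, 125], "yaw": 0, "grip": 0.4}, {"dp": [0.1, 1.3, 125], "yaw": 0, "grip": 0.4}, {"dp": [0.1, 1.3, 125], "yaw": 0, "grip": 0.4}], "newtons": 30}}

```text
time_s: 21.02
tcp_pos: [0.5374, 0.0298, 0.0352]
eef_rot: [180.0, 0.0, 174.6]
contact_force: [-0.7, 0.7, 3.7]
gripper_width: 0.0501
```

Request:
{"api": "apply_moves", "payload": {"commands": [{"dp": [0, 0, -15], "yaw": 0, "grip": 0.4}, {"dp": [0, 0, -45], "yaw": 0, "grip": 0.4}, {"dp": [0, 0, -80], "yaw": 0, "grip": 0.4}, {"dp": [0, 0, -105], "yaw": 0, "grip": 0.4}, {"dp": [0, 0, -105], "yaw": 0, "grip": 0.4}]}}

```text
time_s: 21.65
tcp_pos: [0.5383, 0.0301, 0.1423]
eef_rot: [179.9, 0.2, 174.6]
contact_force: [0.1, -0.7, -2.7]
gripper_width: 0.05
```

```bash
python3 - <<'E'
from h import *
st=get_state(); print(st["time_s"],st["tcp_pos"],st["eef_rot"],st["gripper_width"])
w=capture("wrist");cv2.imwrite("pics/w11.png",w["color"][:,:,::-1])
t=capture("top")["color"][:,:,::-1];cv2.imwrite("pics/t11.png",cv2.resize(t[220:330,100:220],None,fx=5,fy=5,interpolation=cv2.INTER_NEAREST))
go(.4864,.3402,.12,192.8)
E
```

```text
21.65 [0.53828371 0.03008333 0.14231952] [179.88793027   0.21810271 174.55466964] 0.050039134097798484
dp [ 79.6 304.4  19.6] yaw -0.319 rows 6.0
```

View pics/w11.png

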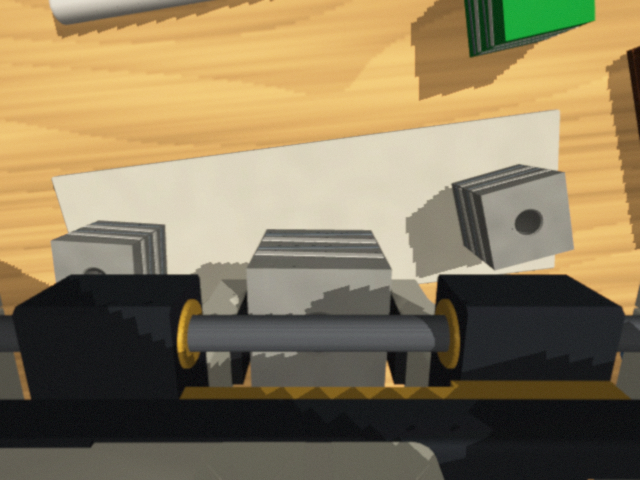

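View pics/t11.png

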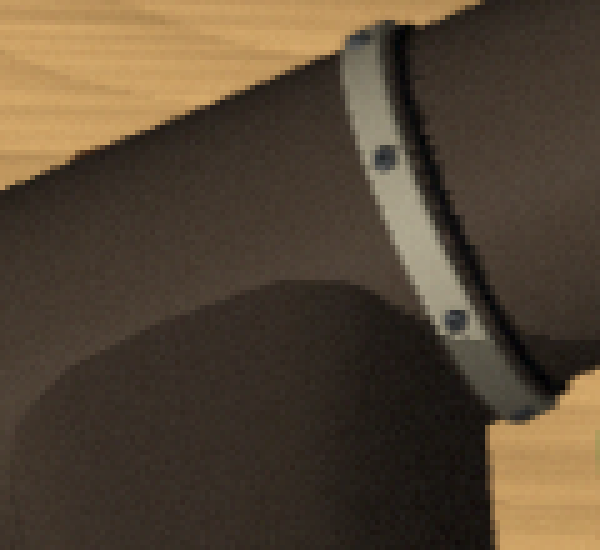

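Request:
{"api": "apply_moves", "payload": {"commands": [{"dp": [10, 38, 0], "yaw": 0, "grip": 0.4}, {"dp": [24, 92, 0], "yaw": -0.1, "grip": 0.4}, {"dp": [39, 149, 0], "yaw": -0.2, "grip": 0.4}, {"dp": [54, 206, 0], "yaw": -0.319, "grip": 0.4}, {"dp": [68, 260, 0], "yaw": -0.319, "grip": 0.4}, {"dp": [76, 290, 0], "yaw": -0.319, "grip": 0.4}, {"dp": [80, 304, 0], "yaw": -0.319, "grip": 0.4}, {"dp": [80, 304, 10], "yaw": -0.319, "grip": 0.4}, {"dp": [80, 304, 20], "yaw": -0.319, "grip": 0.4}, {"dp": [80, 304, 20], "yaw": -0.319, "grip": 0.4}, {"dp": [80, 304, 20], "yaw": -0.319, "grip": 0.4}]}}

```text
time_s: 23.12
tcp_pos: [0.4868, 0.3392, 0.1199]
eef_rot: [-180.0, 0.0, -167.2]
contact_force: [0.5, -0.5, -2.6]
gripper_width: 0.05
```

```bash
python3 - <<'E'
from h import *
st=get_state(); print(st["time_s"],st["tcp_pos"],st["eef_rot"],st["gripper_width"],st["contact_force"])
w=capture("wrist");cv2.imwrite("pics/w12.png",w["color"][:,:,::-1])
s=capture("scene");cv2.imwrite("pics/s12.png",cv2.resize(s["color"][110:230,310:450,::-1],None,fx=5,fy=5,interpolation=cv2.INTER_NEAREST))
go(.4864,.3402,.035,192.8)
E
```

```text
23.125 [0.48682267 0.33918965 0.11993684] [-1.79990614e+02  2.28026143e-03 -1.67228009e+02] 0.05000724923650692 [ 0.51068114 -0.54838706 -2.59868255]
dp [ 0.3  0.6 85.3] yaw -0.0002 rows 2.0
```

View pics/w12.png

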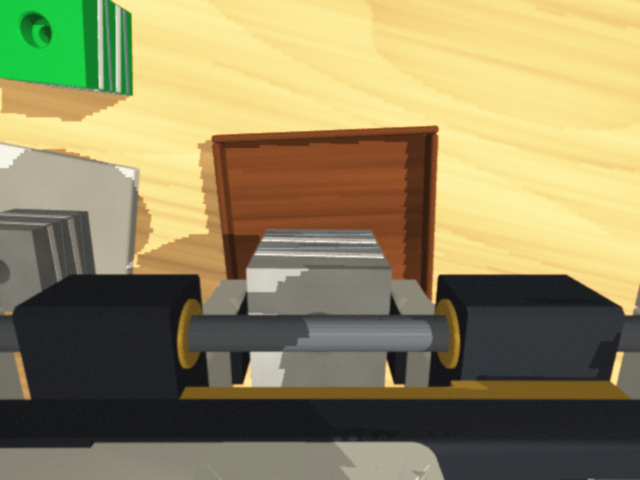

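View pics/s12.png

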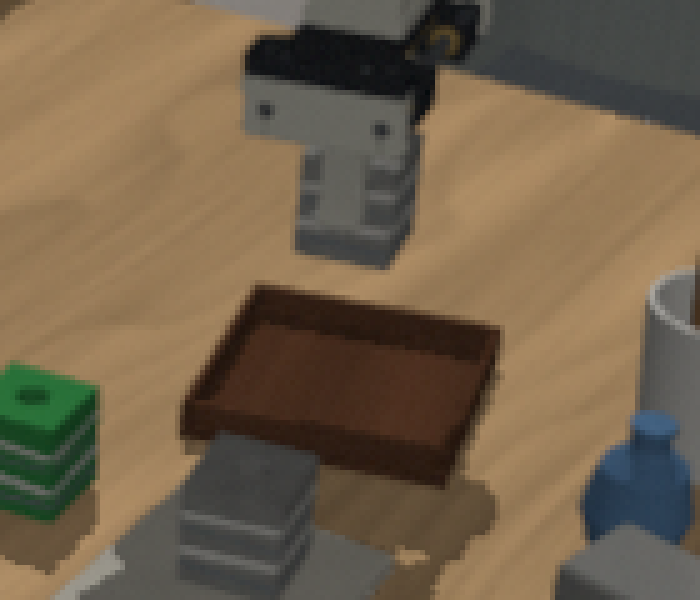

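```bash
python3 - <<'E'
from h import *
w=capture("wrist");s=capture("scene");st=get_state()
a=onz(w,(214,137),.022,st);b=onz(w,(437,128),.022,st); print(a,b,np.linalg.norm(a-b),np.degrees(np.arctan2(*(b-a)[1::-1])))
d=(b-a)/np.linalg.norm(b-a); n=np.array([-d[1],d[0],0]); n*=np.sign(n[0]); print("center w",(a+b)/2+n*.0725)
q=[onz(s,(310+u/5-.4,110+v/5-.4),.022) for u,v in [(181,408),(257,288),(500,327),(446,470)]]
print("center s",np.mean(q,0),[np.linalg.norm(q[i]-q[i-1]) for i in range(4)],[np.degrees(np.arctan2(*(q[i]-q[i-1])[1::-1]))%90 for i in range(4)])
E
```

```text
[0.43656048 0.26006198 0.022     ] [0.39984689 0.39698303 0.022     ] 0.14175776188201833 105.01003445517816
center w [0.48823002 0.34729915 0.022     ]
center s [0.49221673 0.33577123 0.022     ] [np.float64(0.14349411865074416), np.float64(0.14309961785729275), np.float64(0.13970434784681493), np.float64(0.15783299976826617)] [np.float64(11.507192305758764), np.float64(14.805050097588534), np.float64(17.445221401737992), np.float64(16.148486815983418)]
```

Request:
{"api": "apply_moves", "payload": {"commands": [{"dp": [-0.9, 0.6, 20], "yaw": -0.02, "grip": 0.4}, {"dp": [-0.9, 0.6, 45], "yaw": -0.02, "grip": 0.4}, {"dp": [-0.9, 0.6, 66], "yaw": -0.02, "grip": 0.4}, {"dp": [-0.9, 0.6, 78], "yaw": -0.02, "grip": 0.4}, {"dp": [-0.9, 0.6, 83], "yaw": -0.02, "grip": 0.4}, {"dp": [-0.9, 0.6, 86], "yaw": -0.02, "grip": 0.4}, {"dp": [-0.9, 0.6, 88], "yaw": -0.02, "grip": 0.4}, {"dp": [-0.9, 0.6, 88], "yaw": -0.02, "grip": 0.4}]}}

```text
time_s: 24.32
tcp_pos: [0.4874, 0.3408, 0.0322]
eef_rot: [180.0, 0.0, -166.0]
contact_force: [-0.3, -0.2, -3.9]
gripper_width: 0.05
```

Request:
{"api": "apply_moves", "payload": {"commands": [{"dp": [0, 0, 1], "yaw": 0, "grip": 0.4}, {"dp": [0, 0, 2], "yaw": 0, "grip": 0.4}, {"dp": [0, 0, 3], "yaw": 0, "grip": 0.4}, {"dp": [0, 0, 3.7], "yaw": 0, "grip": 0.4}, {"dp": [0, 0, 4], "yaw": 0, "grip": 0.4}, {"dp": [0, 0, 4], "yaw": 0, "grip": 0.4}]}}

```text
time_s: 25.08
tcp_pos: [0.4872, 0.3406, 0.0282]
eef_rot: [180.0, 0.0, -166.0]
contact_force: [-2.7, -0.2, 3.7]
gripper_width: 0.0499
```

Contact at TCP z 0.0282, just where expected. Release a little and rise.

Request:
{"api": "apply_moves", "payload": {"commands": [{"dp": [0, 0, 0], "yaw": 0, "grip": 0.65}, {"dp": [0, 0, 0], "yaw": 0, "grip": 0.72}, {"dp": [0, 0, 0], "yaw": 0, "grip": 0.72}, {"dp": [0, 0, 0], "yaw": 0, "grip": 0.72}, {"dp": [0, 0, -20], "yaw": 0, "grip": 0.72}, {"dp": [0, 0, -60], "yaw": 0, "grip": 0.72}, {"dp": [0, 0, -110], "yaw": 0, "grip": 0.72}, {"dp": [0, 0, -160], "yaw": 0, "grip": 0.72}, {"dp": [0, 0, -180], "yaw": 0, "grip": 0.72}, {"dp": [0, 0, -180], "yaw": 0, "grip": 0.72}]}}

```text
time_s: 26.32
tcp_pos: [0.4879, 0.3414, 0.21]
eef_rot: [179.9, 0.2, -166.0]
contact_force: [-0.3, -0.4, -1.1]
gripper_width: 0.0629
```

```bash
python3 - <<'E'
from h import *
st=get_state(); print(st["time_s"],st["tcp_pos"],st["gripper_width"],st["contact_force"])
w=capture("wrist");cv2.imwrite("pics/w13.png",w["color"][:,:,::-1])
s=capture("scene");cv2.imwrite("pics/s13.png",s["color"][:,:,::-1])
t=capture("top");cv2.imwrite("pics/t13.png",t["color"][:,:,::-1])
E
```

```text
26.325 [0.48787512 0.34141207 0.20999722] 0.06293655582970788 [-0.28800063 -0.39428565 -1.14853247]
```

View pics/w13.png

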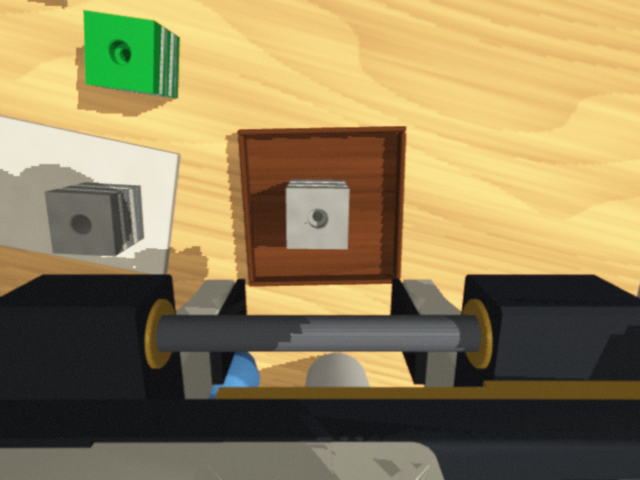

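View pics/s13.png

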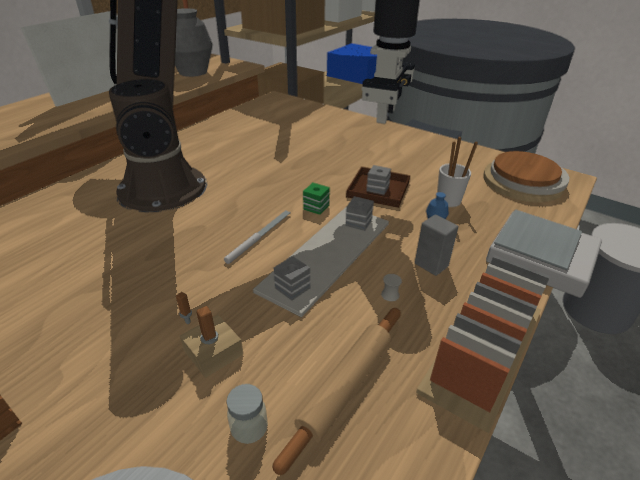

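View pics/t13.png

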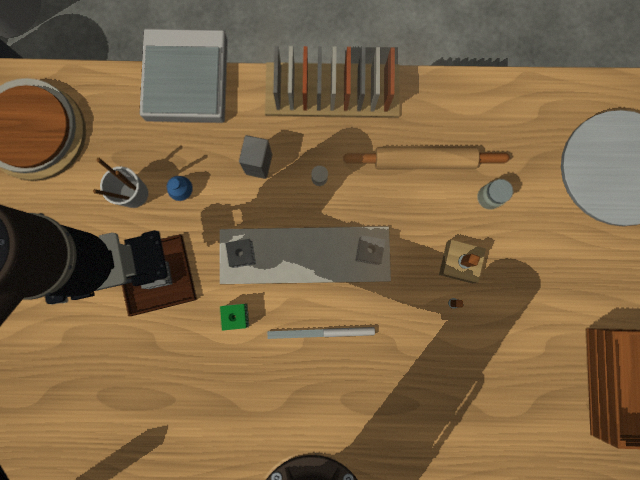

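```bash
python3 - <<'E'
from h import *
st=get_state();w=capture("wrist");s=capture("scene")
st=get_state();print(st["tcp_pos"])
T=np.array([onz(w,p,.022,st) for p in [(239,130),(405,127),(398,282),(248,285)]]);B=np.array([onz(w,p,.06,st) for p in [(286,188),(349,188),(349,249),(286,249)]])
print(T.mean(0),B.mean(0),[np.linalg.norm(T[i]-T[i-1]).round(4) for i in range(4)],[np.linalg.norm(B[i]-B[i-1]).round(4) for i in range(4)])
im=s["color"][:,:,::-1]
cv2.imwrite("pics/s14.png",np.hstack([cv2.resize(im[280:370,160:260],(400,360),interpolation=0),cv2.resize(im[160:210,340:420],(400,360),interpolation=0)]))
E
```

```text
[0.48680097 0.34022883 0.2065545 ]
[0.48390934 0.34288011 0.022     ] [0.48471285 0.33860348 0.06      ] [np.float64(0.1409), np.float64(0.1405), np.float64(0.1403), np.float64(0.1413)] [np.float64(0.05), np.float64(0.0494), np.float64(0.05), np.float64(0.0515)]
```

View pics/s14.png

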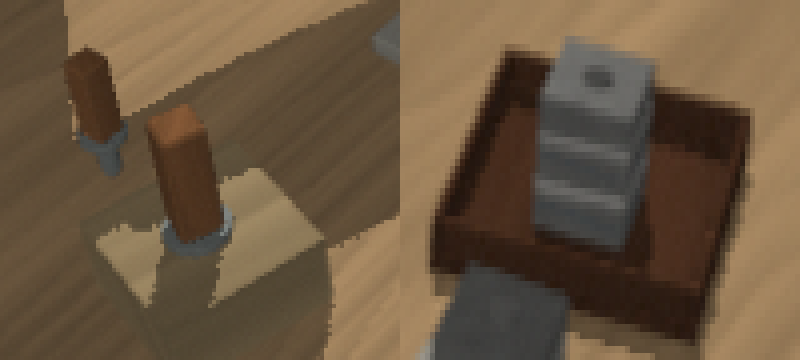

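```bash
python3 -c "
from h import *
print(get_state()['time_s'],get_state()['qd'].round(2)); print(close_job())"
```

```text
26.575 [-0.04  0.06  0.31  0.07 -0.08 -0.02]
the job is handed in; nothing more can be done
None
```

I tried the gauge in all three blocks from left to right. **The middle block is the tight one, and it now stands in the tray.** I handed the job in at about 26.6 s, against the 67 s limit.

| Block | Result | Evidence |
|---|---|---|
| Left | Fits, fully home | Collar met the top at TCP z 0.094, about 9 N |
| Middle | Does not take the gauge | Stopped at TCP z 0.114, about 12 N, with most of the pin still showing |
| Right | Fits, fully home | Collar met the top at TCP z 0.094, about 11 N |

- **Gauge:** it is back upright in its stand. The tool height (0.0672) and force (3.3 N) matched those at pickup, and the last picture shows the collar resting on the stand.
- **Middle block:** it was lowered onto the tray floor with about 4 N of contact and released. The last pictures show it upright and clear of the walls.
- **Other things:** the left and right blocks and the bystanders look unmoved in the last overhead picture, and the gripper was clear above the tray.

**Two measurements did not fully agree:**
- **Stop depth:** the tip in the middle block came out about 12 mm down rather than 10. The tapered tip entering the 9 mm bore explains about 1 mm, and I put the rest down to measurement error.
- **Tray centre:** the wrist camera puts the block about 4 mm off centre, to the robot's right. The top-camera tray centre and the release position agreed within about 1 mm, and the cameras disagreed with each other by several millimetres here. I left the block where it was.

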